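# Reseat a photometer lens cell in its kinematic nest

## Robot

A 7-joint arm with a two-finger parallel gripper is mounted at the origin on the work surface. World frame = base frame: x ahead of the robot, y to its left, z up, the work surface at z = 0. Lengths are in m, angles in rad, forces in N, time in s.
With the tool pointing down it reaches from about 0.425 to 1.025 m from the base axis. Payload 3.6 kg.
Tool frame: the origin (TCP) lies at the very end of the fingers, on their centre line; the grasp point (between the pads) lies env.grip_depth behind it (env.grip_depth is the distance from the TCP to the grasp point, in m); z points along the fingers, y is the line along which they close (so a half turn about z gives the same grasp; the last joint's range is limited). The gripper opens to 85 mm and grips with 20 to 120 N. Pads are 22 mm wide; open, the fingers measure 114 mm over their backs; the gripper's body (76 mm by 85 mm) begins 54 mm behind the grasp point. The pads swing forward as they close: fully open they stand 13 mm farther back than shut.
Start: joints at [-0.093, 0.591, 0.048, 1.609, -0.033, 0.943, -0.034], TCP at [0.725, 0, 0.231] pointing down, gripper open.
Joint ranges: [-2.69, 2.69], [-0.47, 2.24], [-1.27, 1.36], [0.19, 2.51], [-1.53, 4.68], [0.08, 2.07], [-3.09, 3.09]. Speed limits (rad/s): [2.57, 2.57, 3.14, 3.14, 3.14, 3.14, 3.14].

## Interface

Orientations are given as a unit quaternion [x, y, z, w].
In Python, from cell import env, imaging gives the robot as it stands.
- The arm moves only by the tool apply_moves, never from a script. Its argument "targets" is a list of rows, each an object with "delta_pos": the shift along the tool's x, y, z in cm, a list of three; "spin": the turn about the tool's z in degrees. In form: [{"delta_pos": [dx, dy, dz], "spin": spin}, ...]. A call has 1 to 12 rows; each row is the pose to reach, as a shift and turn from the pose commanded when the call began, along the tool's axes at that moment; what a row does not reach only later rows make up. A row lasts 1/8 s, in which the tool goes at most 62.5 mm and 10.7 degrees, less where a joint would pass 70% of its speed; a pose out of reach is approached as far as the arm can. A call with a gripper value outside its range is refused whole. "gripper" is the opening, from 0 (shut) to 1 (fully open), set as the call begins (left out, the last holds). The fingers move at their own pace and stop on an object; "newtons" is the grip in N (left out, the last holds). Time passes only in rows, so rows that repeat a pose let the fingers close. It gives the time, the measured TCP pose, the force, the opening and the grip force at its end, in the units of the state.
- env.state(): the state, without advancing time (a new reading comes with each control period).
- imaging.grab_frame(name): name is "scene" or "side" or "wrist"; returns the picture (480x640x3 uint8, blue, green, red); there is no depth.
- imaging.get_calibration(name): a dict with "fx", "fy", "cx", "cy" (pixels), "T" (4x4, takes a point from camera to world coordinates); the wrist camera has in their place "mount" (4x4, takes a point from camera to tool coordinates, whose origin is the TCP and whose axes are the flange's). Camera axes: x right, y down, z forward; pixel columns grow to the right and rows downward; lengths in m; the calibration is good to about 2 mm. The wrist camera is an equidistant fisheye: a pixel r from the principal point sees the ray r / f radians off the axis. A picture is of the moment at which its call begins: read the wrist's pose just before it. get_calibration takes no time and is no camera call.
- env.close_job(): hands the job in; it is judged then, once.
The state is a dict: "t": time; "joint_pos": joint angles; "joint_velocities": joint speeds; "tau": joint torques, N m; "ee_pos": TCP position; "orientation": TCP orientation; "contact_force": force on the tool from outside, world axes, zero at the start; "wrist_torque": the same for the moment, N m; "grip_width": finger opening in m; "finger_force": force on a finger pad.
Only numpy, scipy, OpenCV 4.12 (cv2) and the standard library are available. Lean on these libraries where they do the work, as an engineer would, in place of code of your own. Each camera call takes 0.05 s, during which the arm holds its last target. There are 200 camera calls.

## Task

The photometer head of the analyser has been serviced and its big lens cell lies in the parts tray. Set the cell down flat on the head's base plate in front of the open mouth of the nest, then nudge it along the plate past the spring plunger until it is fully home, resting against both ball-nosed stop screws and the plunger. Go gently, because the two screws hold the alignment: do not force the cell onto them, do not handle the screws, and leave the other things on the bench as they are.

Things in the scene. Friction and masses are not known exactly. Their poses are not given: they have to be found in the camera images.
- lens_cell_center (a point): centre of the large lens cell: a plain black barrel, diameter 44 mm, height 26 mm, 70 to 130 g, glass set into its top, thin steel band round it. Upright in the tray, z its axis. Grip it across its diameter from above with any yaw, finger ends 8 mm or less above the tray's floor. Standing on the head's plate its centre is 13 mm above point seat.
- tray: shallow steel parts tray 200 x 190 mm (x, y) with a grey liner, rim 10 mm high, walls 4 mm, floor surface 4 mm above the bench; fixed; origin under its centre at bench height
- photometer: the photometer head: aluminium base plate 16 mm thick, fixed on the bench, with the nest on it. Origin on the bench under point seat, same axes; plate spans x -85 to 95 mm, y -80 to 80 mm. Bare and level in front of the nest, x -85 to -28 mm: set the cell down there. A detector box and a heat sink stand at the back (x over 53 mm, |y| 29 to 73 mm), up to 47 mm above the bench.
- seat (a point): nominal seat of the nest: on the plate's upper face at the centre of the dark light hole (diameter 14 mm). z up; +x is the way into the nest, the open mouth is at -x. The cell's true home, set by the two screws, is up to 4 mm off in x and 3 mm in y, unmeasured: find it by feel. With its centre more than 22 mm short of seat the cell is clear of the nest.
- end_stop: post of the end stop at the far end of the nest, foot 34 mm wide, 21 mm tall, 13 mm deep. Origin at the foot of its face towards the cell, 46 mm beyond seat in seat's x; its own x points away from the cell. Its rigid screw has a 12 mm ball nose 13 mm above the plate, ball centre 14.5 to 21.5 mm out of the face (not measured), and a brass head. Over 8 N on it spoils its setting.
- side_stop: post of the side stop at the +y side of the nest, same build as the end stop. Origin at the foot of its face towards the cell, x -3 mm, y 46 mm from seat; its own x points away from the cell. Its screw has a 16 mm ball nose 13 mm above the plate, ball centre 14 to 18 mm out of the face (not measured); over 15 N on it spoils its setting. The cell slides along this ball on the way in.
- plunger_block: block of the spring plunger at the nest's -y side, 20 mm wide, 34 mm long, 24 mm tall. Origin at the foot of its face towards the cell, x -6.5 mm, y -38 mm from seat; its own x points away from the cell. Its 10 mm ball nose presses the cell towards the side stop: 1.5 N plus 0.3 N per mm, travel 12 mm; free, the ball's centre is at y -20.5 mm, 13 mm above the plate.
- nest_mouth (a point): point on the plate 45 mm in front of seat (seat's -x), same axes: room to set the cell down. Pushed in from there it meets plunger and side ball 22 to 8 mm short of seat (push 3 to 8 N, it may have to shift 3 mm sideways), then drags with 1 to 4 N. The spring hardly draws it on: it stays where it is left. At the end stop the cell itself gives only 1 mm per 30 N; let go there, it stays.
- small_cell_center (a point): centre of a smaller lens cell of the same make, diameter 28 mm, height 16 mm, in the tray; not wanted
- lock_ring: dark steel lock ring, outer diameter 38 mm, height 6 mm, in the tray; not wanted; origin under its centre
- driver: screwdriver 170 mm long, lying on the bench beyond the head and tray; bystander
- wipe_bottle: white bottle, diameter 60 mm, height 130 mm; bystander, origin under its centre
- screw_pot: small steel bowl, diameter 64 mm, height 35 mm; bystander, origin under its centre
- blower: black rubber dust blower standing upright, diameter 56 mm, height 115 mm; bystander, origin under its centre
- mouse: black computer mouse, 105 x 60 mm, 34 mm tall; bystander, origin under its centre
Mind the look-alikes: they are no part of the job. Of the things shaped like the photometer, the aluminium one is meant.

How it is judged:
By the outcome, as a careful person would: the job done as asked, in the order asked, and still so for the second after the job is handed in, with the robot touching nothing.
It also fails if it takes over 58 s, if anything falls off the work surface, if the arm or the gripper's body presses on something with over 40 N, if the wrist force passes 120 N, or if a joint passes its speed limit or range.

## Working session

There is one attempt and no reset: what is moved stays moved. The work goes in short steps, Python scripts to look and compute and a tool call to move; the robot and the scene stay as the last step left them, time stands still between calls to the robot, and variables do not carry over. Pictures are saved under pics/ and viewed, at most 10 in all, crops included, and the job is handed in when it is done.

Besides the shell and the picture viewer there is one more tool, called as name([rows], argument=value, ...), one row to a line, values as JSON. apply_moves: Moves the arm, as the interface text tells. Its arguments: {"type":"object","properties":{"targets":{"type":"array","items":{"type":"object","properties":{"delta_pos":{"type":"array","items":{"type":"number"}},"spin":{"type":"number"}}}},"gripper":{"type":"number"},"newtons":{"type":"number"}},"required":["targets"]}

```bash
mkdir -p pics; python3 - <<'E'
from cell import env, imaging
import cv2,numpy as np
print(env.state(), env.grip_depth)
for n in ("scene","side","wrist"):
    c=imaging.get_calibration(n); print(n,{k:(np.round(v,4).tolist()) for k,v in c.items()})
    cv2.imwrite(f"pics/{n}0.png",imaging.grab_frame(n))
E
```

```text
{'t': 0.0, 'joint_pos': array([-0.09353105,  0.59212184,  0.04827107,  1.60982121, -0.03333192,
        0.94273104, -0.03373897]), 'joint_velocities': array([-0.00027518, -0.00149516, -0.00053519,  0.00024266, -0.00075856,
        0.00059195,  0.00099404]), 'tau': array([ 3.78132427e-04, -5.48684978e+01,  1.54672019e+00, -1.98121297e+01,
        9.43630905e-03,  8.90732801e-03, -1.16924070e-05]), 'ee_pos': array([7.24164576e-01, 5.54013550e-05, 2.30138667e-01]), 'orientation': array([ 0.70707883,  0.70713382, -0.00083497, -0.000774  ]), 'contact_force': array([-0.09994612, -1.22486029, -0.09046568]), 'wrist_torque': array([ 0.01144887, -0.00292358,  0.02595372]), 'finger_force': 0.0, 'grip_width': 0.08535399958692434} 0.0187
scene {'fx': 569.0921, 'fy': 569.0921, 'cx': 320.3572, 'cy': 237.7744, 'T': [[0.2631, 0.6586, -0.705, 1.6698], [0.9646, -0.1933, 0.1793, -0.2109], [-0.0182, -0.7272, -0.6862, 1.098], [0.0, 0.0, 0.0, 1.0]]}
side {'fx': 581.4129, 'fy': 581.4129, 'cx': 332.7355, 'cy': 238.9131, 'T': [[-0.9106, -0.2739, 0.3094, 0.1287], [-0.4132, 0.5917, -0.6922, 1.0671], [0.0065, -0.7582, -0.652, 0.9916], [0.0, 0.0, 0.0, 1.0]]}
wrist {'fx': 371.6483, 'fy': 371.6483, 'cx': 320.9468, 'cy': 240.8961, 'mount': [[0.0004, -0.9592, -0.2828, 0.072], [1.0, 0.0002, 0.0009, 0.0012], [-0.0008, -0.2828, 0.9592, -0.1412], [0.0, 0.0, 0.0, 1.0]]}
```

View pics/scene0.png

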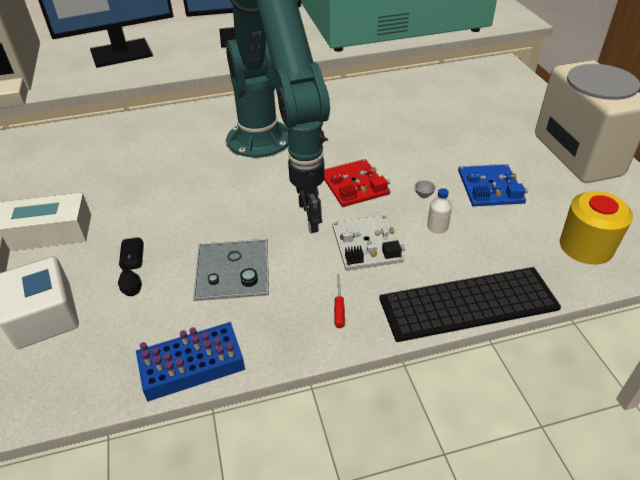

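View pics/wrist0.png

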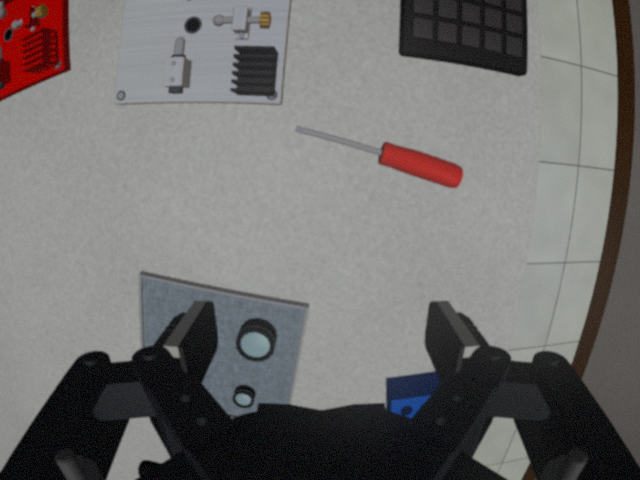

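```bash
cat > h.py <<'E'
from cell import env, imaging
import cv2,numpy as np
from scipy.spatial.transform import Rotation as R
def ray(n,u,v,st=None):
    c=imaging.get_calibration(n); x,y=(u-c['cx'])/c['fx'],(v-c['cy'])/c['fy']
    if n=='wrist':
        r=np.hypot(x,y); d=np.array([x*np.sinc(r/np.pi),y*np.sinc(r/np.pi),np.cos(r)])
        T=np.eye(4); T[:3,:3]=R.from_quat(st['orientation']).as_matrix(); T[:3,3]=st['ee_pos']; T=T@c['mount']
    else: d=np.array([x,y,1.]); T=c['T']
    return T[:3,3],T[:3,:3]@d
def onz(n,u,v,z,st=None):
    o,d=ray(n,u,v,st); return (o+d*(z-o[2])/d[2])
def pix(n,p,st):
    c=imaging.get_calibration(n)
    T=np.array(c.get('T',np.eye(4)))
    if n=='wrist':
        T=np.eye(4); T[:3,:3]=R.from_quat(st['orientation']).as_matrix(); T[:3,3]=st['ee_pos']; T=T@c['mount']
    q=np.linalg.inv(T)@np.append(p,1); 
    if n!='wrist': return c['fx']*q[0]/q[2]+c['cx'],c['fy']*q[1]/q[2]+c['cy']
    r=np.hypot(q[0],q[1]); a=np.arctan2(r,q[2])*c['fx']
    return a*q[0]/r+c['cx'],a*q[1]/r+c['cy']
def totool(p,st): # world point -> shift in tool axes, cm
    return np.round(100*R.from_quat(st['orientation']).inv().apply(np.array(p)-st['ee_pos']),2)
E
python3 - <<'E'
from h import *
st=env.state()
img=cv2.imread('pics/wrist0.png')
for nm,u,v,z in [('seat',193,25,.016),('pl_bl',118,103,.016),('pl_br',281,104,.016),('cell',256,344,.030),('small',244,399,.02),('tray TL',142,272,.01),('tray TR',308,304,.01)]:
    p=onz('wrist',u,v,z,st); print(nm,p.round(4),totool(p,st))
for nm,u,v,z in [('cell',249,272,.030),('seat',367,239,.016),('pc',368,243,.016)]: print('scene',nm,onz('scene',u,v,z).round(4))
E
```

```text
seat [0.5996 0.1885 0.016 ] [ 18.85 -12.44  21.46]
pl_bl [0.5144 0.1165 0.016 ] [ 11.66 -20.96  21.47]
pl_br [0.6878 0.1016 0.016 ] [10.16 -3.62 21.44]
cell [ 0.655  -0.1456  0.03  ] [-14.56  -6.9   20.05]
small [ 0.6306 -0.2353  0.02  ] [-23.53  -9.35  21.06]
tray TL [ 0.5225 -0.0716  0.01  ] [ -7.15 -20.15  22.07]
tray TR [ 0.7116 -0.1056  0.01  ] [-10.56  -1.24  22.04]
scene cell [ 0.6448 -0.1423  0.03  ]
scene seat [0.5992 0.1941 0.016 ]
scene pc [0.615  0.1916 0.016 ]
```

View pics/side0.png

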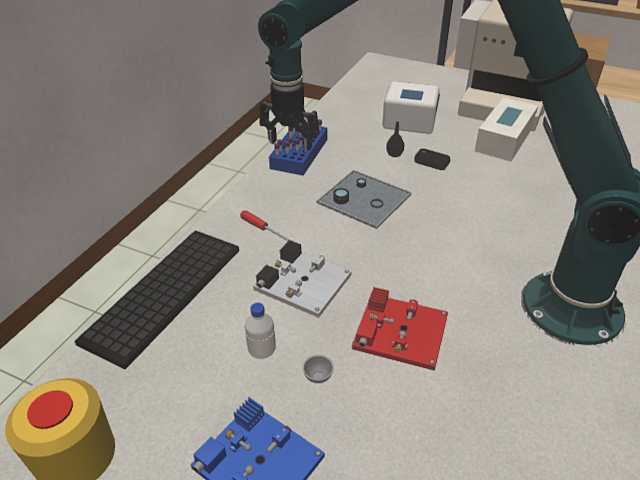

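apply_moves([
  {"delta_pos":[-5,-2.5,3],"spin":0},
  {"delta_pos":[-10,-5,6],"spin":0},
  {"delta_pos":[-14.5,-7.3,8],"spin":0},
  {"delta_pos":[-14.5,-7.3,8],"spin":0},
  {"delta_pos":[-14.5,-7.3,8],"spin":0},
  {"delta_pos":[-14.5,-7.3,8],"spin":0},
], gripper=0.75)

```text
t: 0.9
ee_pos: [0.6535, -0.1427, 0.1519]
orientation: [0.706, 0.708, 0.001, 0.0]
contact_force: [-0.6, 1.0, 0.4]
grip_width: 0.0644
finger_force: 0.0
```

```bash
python3 - <<'E'
from h import *
st=env.state(); im=imaging.grab_frame('wrist'); cv2.imwrite('pics/w1.png',im)
print(st['t'],st['ee_pos'],st['grip_width'],st['contact_force'])
np.save('st1.npy',st,allow_pickle=True)
g=cv2.cvtColor(im,cv2.COLOR_BGR2HSV)
hs=cv2.HoughCircles(cv2.medianBlur(cv2.cvtColor(im,cv2.COLOR_BGR2GRAY),5),cv2.HOUGH_GRADIENT,1,30,param1=80,param2=25,minRadius=12,maxRadius=60)
for u,v,r in ([] if hs is None else hs[0]): print(u,v,r,onz('wrist',u,v,.03,st).round(4),r/371*0.2)
E
```

```text
0.9 [ 0.65348164 -0.14270547  0.1518818 ] 0.06438607874990278 [-0.61447993  1.02376536  0.39236602]
317.5 237.5 30.2 [ 0.6526 -0.1455  0.03  ] 0.016280323
201.5 259.5 21.0 [ 0.5625 -0.1634  0.03  ] 0.011320755
289.5 334.5 16.9 [ 0.6297 -0.228   0.03  ] 0.009110512
567.5 338.5 36.0 [ 0.8997 -0.2482  0.03  ] 0.01940701
```

View pics/w1.png

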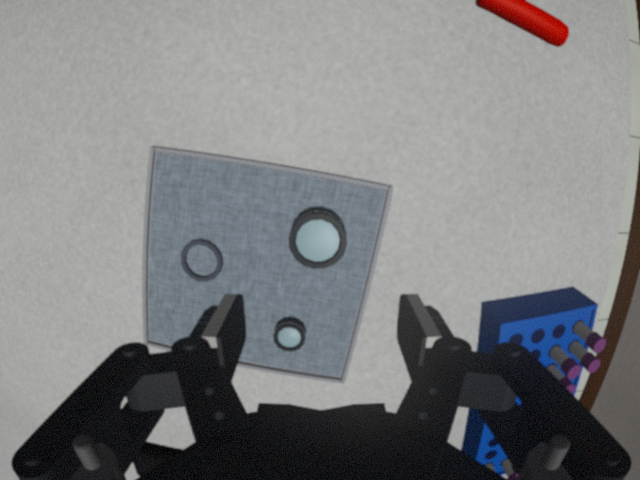

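apply_moves([
  {"delta_pos":[-0.2,-0.1,2],"spin":10},
  {"delta_pos":[-0.2,-0.1,4],"spin":20},
  {"delta_pos":[-0.2,-0.1,6],"spin":30},
  {"delta_pos":[-0.2,-0.1,8],"spin":40},
  {"delta_pos":[-0.2,-0.1,8],"spin":40},
  {"delta_pos":[-0.2,-0.1,8],"spin":40},
  {"delta_pos":[-0.2,-0.1,8],"spin":40},
], gripper=0.75)

```text
t: 1.82
ee_pos: [0.652, -0.147, 0.0725]
orientation: [0.906, 0.423, 0.001, 0.001]
contact_force: [-0.2, -0.3, -0.0]
grip_width: 0.0637
finger_force: 0.0
```

```bash
python3 - <<'E'
from h import *
st=env.state(); im=imaging.grab_frame('wrist'); cv2.imwrite('pics/w2.png',im)
print(st['t'],st['ee_pos'],st['joint_velocities'].round(4))
hs=cv2.HoughCircles(cv2.medianBlur(cv2.cvtColor(im,cv2.COLOR_BGR2GRAY),5),cv2.HOUGH_GRADIENT,1,30,param1=80,param2=25,minRadius=20,maxRadius=80)
for u,v,r in ([] if hs is None else hs[0]): 
  p=onz('wrist',u,v,.03,st);print(u,v,r,p.round(4),totool(p,st))
E
```

```text
1.825 [ 0.65199378 -0.1470195   0.07254529] [ 0.0035 -0.0001  0.0029  0.0033 -0.0033 -0.0002 -0.0043]
321.5 271.5 39.9 [ 0.6543 -0.1465  0.03  ] [0.18 0.13 4.26]
378.5 379.5 21.8 [ 0.6349 -0.2245  0.03  ] [-7.04  3.66  4.25]
```

View pics/w2.png

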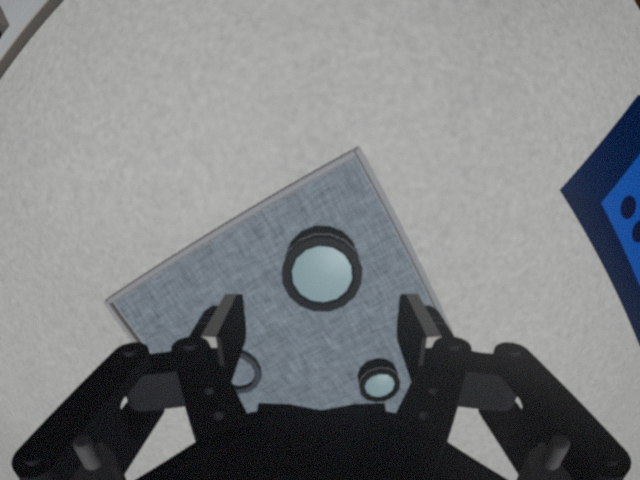

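apply_moves([
  {"delta_pos":[0.1,0.1,2],"spin":0},
  {"delta_pos":[0.1,0.1,4],"spin":0},
  {"delta_pos":[0.1,0.1,5.5],"spin":0},
  {"delta_pos":[0.1,0.1,6.3],"spin":0},
  {"delta_pos":[0.1,0.1,6.3],"spin":0},
  {"delta_pos":[0.1,0.1,6.3],"spin":0},
  {"delta_pos":[0.1,0.1,6.3],"spin":0},
], gripper=0.75)

```text
t: 2.75
ee_pos: [0.653, -0.147, 0.009]
orientation: [0.906, 0.423, 0.001, 0.0]
contact_force: [0.4, -0.3, 0.3]
grip_width: 0.0636
finger_force: 0.0
```

apply_moves([
  {"delta_pos":[0,0,0],"spin":0},
  {"delta_pos":[0,0,0],"spin":0},
  {"delta_pos":[0,0,0],"spin":0},
  {"delta_pos":[0,0,0],"spin":0},
  {"delta_pos":[0,0,0],"spin":0},
  {"delta_pos":[0,0,0],"spin":0},
], gripper=0.3, newtons=30)

```text
t: 3.5
ee_pos: [0.6528, -0.1469, 0.009]
orientation: [0.906, 0.423, 0.0, 0.0]
contact_force: [-1.0, -0.2, 5.9]
grip_width: 0.0429
finger_force: 30.9
```

apply_moves([
  {"delta_pos":[0,0,-1],"spin":0},
  {"delta_pos":[0,0,-3],"spin":0},
  {"delta_pos":[0,0,-6],"spin":0},
  {"delta_pos":[0,0,-9],"spin":0},
  {"delta_pos":[0,0,-12],"spin":0},
])

```text
t: 4.12
ee_pos: [0.6524, -0.147, 0.1304]
orientation: [0.906, 0.423, 0.0, 0.0]
contact_force: [0.1, 0.7, -0.3]
grip_width: 0.043
finger_force: 30.7
```

```bash
python3 - <<'E'
from h import *
print('bottle',onz('scene',438,230,0),onz('scene',443,192,.13),onz('side',261,354,0)); print('pot',onz('scene',425,190,.02))
E
```

```text
bottle [0.60475392 0.40488292 0.        ] [0.59504225 0.40634834 0.13      ] [0.58267061 0.41979918 0.        ]
pot [0.44871011 0.4287495  0.02      ]
```

apply_moves([
  {"delta_pos":[1,-2,0],"spin":4},
  {"delta_pos":[3,-5.5,0],"spin":10},
  {"delta_pos":[5,-9.5,0],"spin":17},
  {"delta_pos":[7,-13.5,0],"spin":24},
  {"delta_pos":[9,-17.5,0],"spin":31},
  {"delta_pos":[11.5,-22,0],"spin":38},
  {"delta_pos":[14,-26.5,0],"spin":45},
  {"delta_pos":[16,-30.5,0],"spin":51},
  {"delta_pos":[17.3,-32.9,0],"spin":55},
  {"delta_pos":[17.3,-32.9,0],"spin":55},
  {"delta_pos":[17.3,-32.9,0],"spin":55},
  {"delta_pos":[17.3,-32.9,0],"spin":55},
])

```text
t: 5.62
ee_pos: [0.5124, 0.1954, 0.1288]
orientation: [0.999, -0.045, 0.0, 0.0]
contact_force: [0.0, -0.6, -1.3]
grip_width: 0.0427
finger_force: 30.7
```

```bash
python3 - <<'E'
from h import *
st=env.state(); im=imaging.grab_frame('wrist'); cv2.imwrite('pics/w3.png',im)
np.save('st3.npy',st,allow_pickle=True)
print(st['t'],st['ee_pos'],R.from_quat(st['orientation']).as_matrix().round(3),np.abs(st['joint_velocities']).max())
E
```

```text
5.625 [0.51236734 0.19539629 0.12881825] [[ 0.996 -0.09   0.001]
 [-0.09  -0.996 -0.   ]
 [ 0.001  0.    -1.   ]] 0.0041479802760209725
```

View pics/w3.png

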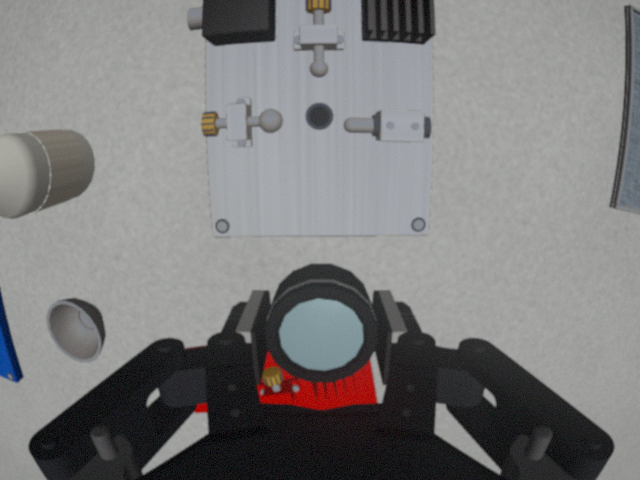

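```bash
python3 - <<'E'
from h import *
st=np.load('st3.npy',allow_pickle=True).item()
im=cv2.imread('pics/w3.png'); g=cv2.cvtColor(im,cv2.COLOR_BGR2GRAY)
m=(g[95:140,300:340]<75).astype(np.uint8); c=max(cv2.findContours(m,0,1)[0],key=cv2.contourArea); M=cv2.moments(c); hu=(300+M['m10']/M['m00'],95+M['m01']/M['m00']); print(hu)
f=lambda u,v,z:onz('wrist',u,v,z,st)[:2]
s=f(*hu,.016); a=f(213,237,.016); b=f(429,236,.016)
d=(a-b); print('seat',s,'corners',a,b,np.linalg.norm(d)); 
for nm,u,v in [('post end foot?',319,66),]: pass
yv=d/np.linalg.norm(d); print('yaw',np.degrees(np.arctan2(-yv[0],yv[1])))
ls=f(222,226,.016);rs=f(418,225,.016);d2=ls-rs;print('screw yaw',np.degrees(np.arctan2(-d2[0],d2[1])))
xv=np.array([yv[1],-yv[0]])
print('front edge dist',(s-(a+b)/2)@xv,(s-(a+b)/2)@yv,'expect .085,0')
for nm,u,v,z in [('red tip R',372,350,.016),('red L',205,350,.016),('sink top',340,365,.04),('endball',319,68,.029),('sideball',270,121,.029),('plungball',352,125,.029),('cellc',321,330,.13-.0+.02)]:
  p=f(u,v,z); print(nm,((p-s)@xv).round(4),((p-s)@yv).round(4))
g=s-.052*xv; print('place',g,totool([*g,.1],st))
E
```

```text
(318.9079784630445, 115.74351443954968)
seat [0.59829344 0.189269  ] corners [0.52087038 0.27408182] [0.50758253 0.11677676] 0.15786528895426608
yaw -4.828417487874895
screw yaw -4.808417059648593
front edge dist 0.08428716863283443 0.000937662834301307 expect .085,0
red tip R -0.1801 -0.0419
red L -0.1823 0.0966
sink top -0.1773 -0.0147
endball 0.0308 -0.0003
sideball -0.0034 0.0313
plungball -0.0066 -0.0212
cellc -0.0826 -0.0011
place [0.54647797 0.19364595] [ 3.41 -0.13  2.89]
```

apply_moves([
  {"delta_pos":[1.5,-0.1,2],"spin":0},
  {"delta_pos":[3,-0.2,5],"spin":0},
  {"delta_pos":[3.4,-0.2,8],"spin":0},
  {"delta_pos":[3.4,-0.2,9.8],"spin":0},
  {"delta_pos":[3.4,-0.2,10.4],"spin":0},
  {"delta_pos":[3.4,-0.2,10.5],"spin":0},
  {"delta_pos":[3.4,-0.2,10.6],"spin":0},
  {"delta_pos":[3.4,-0.2,10.6],"spin":0},
  {"delta_pos":[3.4,-0.2,10.6],"spin":0},
])

```text
t: 6.8
ee_pos: [0.5458, 0.1964, 0.0228]
orientation: [0.999, -0.043, 0.0, -0.0]
contact_force: [-0.2, -0.4, -0.8]
grip_width: 0.0432
finger_force: 30.7
```

apply_moves([
  {"delta_pos":[0,0,0.05],"spin":0},
  {"delta_pos":[0,0,0.1],"spin":0},
  {"delta_pos":[0,0,0.1],"spin":0},
])

```text
t: 7.18
ee_pos: [0.5456, 0.1962, 0.0212]
orientation: [0.999, -0.044, -0.0, 0.0]
contact_force: [0.8, -1.5, -1.8]
grip_width: 0.0432
finger_force: 30.7
```

apply_moves([
  {"delta_pos":[0,0.1,0],"spin":0},
  {"delta_pos":[0,0.12,0.05],"spin":0},
  {"delta_pos":[0,0.12,0.05],"spin":0},
  {"delta_pos":[0,0.12,0.05],"spin":0},
])

```text
t: 7.68
ee_pos: [0.5456, 0.1948, 0.021]
orientation: [0.999, -0.044, 0.0, -0.0]
contact_force: [-1.3, -0.6, 3.1]
grip_width: 0.0432
finger_force: 31.0
```

apply_moves([
  {"delta_pos":[0,0,0],"spin":0},
  {"delta_pos":[0,0,0],"spin":0},
  {"delta_pos":[0,0,0],"spin":0},
  {"delta_pos":[0,0,0],"spin":0},
  {"delta_pos":[0,0,-2],"spin":0},
  {"delta_pos":[0,0,-5],"spin":0},
  {"delta_pos":[-3,0,-7],"spin":0},
  {"delta_pos":[-7.5,0,-7],"spin":0},
  {"delta_pos":[-7.5,0,-7],"spin":0},
  {"delta_pos":[-7.5,0,-7],"spin":0},
], gripper=0.75)

```text
t: 8.93
ee_pos: [0.4715, 0.2017, 0.091]
orientation: [0.999, -0.044, 0.001, -0.0]
contact_force: [1.3, 0.9, 0.8]
grip_width: 0.0639
finger_force: 0.0
```

apply_moves([
  {"delta_pos":[0,0,0],"spin":0},
  {"delta_pos":[0,0,0],"spin":0},
  {"delta_pos":[0,0,0],"spin":0},
  {"delta_pos":[0,0,0],"spin":0},
  {"delta_pos":[0,0,0],"spin":0},
], gripper=0)

```text
t: 9.55
ee_pos: [0.4708, 0.2015, 0.0908]
orientation: [0.999, -0.044, -0.0, 0.0]
contact_force: [-0.8, 0.8, 0.0]
grip_width: 0.0002
finger_force: 0.0
```

```bash
python3 - <<'E'
from h import *
st=env.state(); im=imaging.grab_frame('wrist'); cv2.imwrite('pics/w4.png',im)
np.save('st4.npy',st,allow_pickle=True)
print(st['t'],st['ee_pos'],st['grip_width'],st['contact_force'])
hs=cv2.HoughCircles(cv2.medianBlur(cv2.cvtColor(im,cv2.COLOR_BGR2GRAY),5),cv2.HOUGH_GRADIENT,1,30,param1=80,param2=25,minRadius=25,maxRadius=80)
s=np.array([.5983,.1893]);xv=np.array([.9965,-.0842]);yv=np.array([.0842,.9965])
for u,v,r in ([] if hs is None else hs[0]): 
  p=onz('wrist',u,v,.042,st)[:2]-s;print(u,v,r,p@xv,p@yv)
p=st['ee_pos'][:2]-s; print('tcp',p@xv,p@yv)
E
```

```text
9.55 [0.47082394 0.20146436 0.09075027] 0.0002064393050494753 [-0.83288268  0.7805598   0.03860603]
320.5 134.5 41.3 -0.05483073729990241 0.0015662334767846118
34.5 310.5 38.0 -0.1636210325084114 0.21218358552149497
21.5 113.5 43.5 -0.025110910574671408 0.1933625301439097
tcp -0.1280541295344494 0.001388297039274049
```

View pics/w4.png

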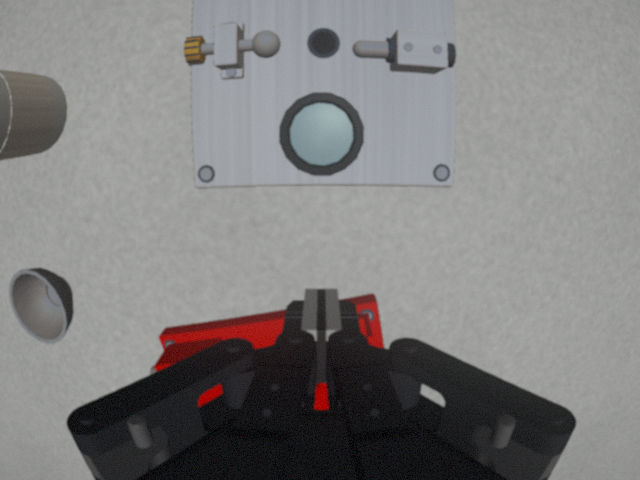

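apply_moves([
  {"delta_pos":[0,0,3],"spin":0},
  {"delta_pos":[0,0,5.5],"spin":0},
  {"delta_pos":[1,0,6.6],"spin":0},
  {"delta_pos":[2.5,0,6.6],"spin":0},
  {"delta_pos":[3.5,0,6.6],"spin":0},
  {"delta_pos":[3.8,0,6.6],"spin":0},
  {"delta_pos":[3.8,0,6.6],"spin":0},
  {"delta_pos":[3.8,0,6.6],"spin":0},
])

```text
t: 10.6
ee_pos: [0.5082, 0.1983, 0.025]
orientation: [0.999, -0.043, -0.0, -0.0]
contact_force: [-0.2, 0.4, -0.0]
grip_width: 0.0001
finger_force: 0.0
```

apply_moves([
  {"delta_pos":[0.2,0,0],"spin":0},
  {"delta_pos":[0.4,0,0],"spin":0},
  {"delta_pos":[0.6,0,0],"spin":0},
  {"delta_pos":[0.8,0,0],"spin":0},
  {"delta_pos":[1.0,0,0],"spin":0},
  {"delta_pos":[1.2,0,0],"spin":0},
  {"delta_pos":[1.4,0,0],"spin":0},
  {"delta_pos":[1.6,0,0],"spin":0},
  {"delta_pos":[1.8,0,0],"spin":0},
  {"delta_pos":[2.0,0,0],"spin":0},
])

```text
t: 11.85
ee_pos: [0.5287, 0.1964, 0.0248]
orientation: [0.999, -0.044, 0.0, 0.0]
contact_force: [-0.3, 0.6, -0.5]
grip_width: 0.0001
finger_force: 0.2
```

```bash
cat > look.py <<'E'
from h import *
st=env.state(); im=imaging.grab_frame('wrist')
hs=cv2.HoughCircles(cv2.medianBlur(cv2.cvtColor(im,cv2.COLOR_BGR2GRAY),5),cv2.HOUGH_GRADIENT,1,30,param1=80,param2=25,minRadius=35,maxRadius=90)
s=np.array([.5983,.1893]);xv=np.array([.9965,-.0842]);yv=np.array([.0842,.9965])
for u,v,r in ([] if hs is None else hs[0]): 
  p=onz('wrist',u,v,.042,st)[:2]-s
  if abs(p[1])<.04: print(u,v,r,(p@xv).round(4),(p@yv).round(4))
p=st['ee_pos'][:2]-s; print('tcp',(p@xv).round(4),(p@yv).round(4),st['t'])
print('F along x,y',st['contact_force'][:2]@xv,st['contact_force'][:2]@yv)
cv2.imwrite(f"pics/l{int(st['t']*100)}.png",im)
E
python3 look.py
```

```text
321.5 240.5 61.0 -0.033 0.001
tcp -0.0699 0.0012 11.85
F along x,y -0.39327181629179897 0.5215131432398773
```

apply_moves([
  {"delta_pos":[0.15,0,0],"spin":0},
  {"delta_pos":[0.3,0,0],"spin":0},
  {"delta_pos":[0.45,0,0],"spin":0},
  {"delta_pos":[0.6,0,0],"spin":0},
  {"delta_pos":[0.75,0,0],"spin":0},
  {"delta_pos":[0.9,0,0],"spin":0},
  {"delta_pos":[1.0,0,0],"spin":0},
  {"delta_pos":[1.1,0,0],"spin":0},
  {"delta_pos":[1.2,0,0],"spin":0},
])

```text
t: 13.02
ee_pos: [0.5406, 0.1954, 0.0248]
orientation: [0.999, -0.044, -0.0, 0.0]
contact_force: [-0.9, 0.1, 0.6]
grip_width: 0.0003
finger_force: 0.3
```

apply_moves([
  {"delta_pos":[0.1,0,0],"spin":0},
  {"delta_pos":[0.2,0,0],"spin":0},
  {"delta_pos":[0.3,0,0],"spin":0},
])

```text
t: 13.4
ee_pos: [0.5426, 0.1954, 0.0247]
orientation: [0.999, -0.043, -0.001, -0.0]
contact_force: [-3.3, 0.3, 2.3]
grip_width: -0.0
finger_force: 1.5
```

apply_moves([
  {"delta_pos":[0.1,0,0],"spin":0},
  {"delta_pos":[0.2,0,0],"spin":0},
  {"delta_pos":[0.3,0,0],"spin":0},
])

```text
t: 13.78
ee_pos: [0.5459, 0.1955, 0.0246]
orientation: [0.999, -0.043, -0.001, -0.0]
contact_force: [-2.3, 1.5, 3.1]
grip_width: 0.0001
finger_force: 1.8
```

```bash
python3 look.py
```

```text
321.5 243.5 44.4 -0.0169 0.0016
tcp -0.0528 0.0018 13.775
F along x,y -2.447583669961798 1.2985775552571575
```

apply_moves([
  {"delta_pos":[0.1,0,0],"spin":0},
  {"delta_pos":[0.2,0,0],"spin":0},
  {"delta_pos":[0.3,0,0],"spin":0},
])

```text
t: 14.2
ee_pos: [0.5502, 0.1945, 0.0248]
orientation: [0.999, -0.044, 0.001, 0.0]
contact_force: [-1.8, 1.4, -0.1]
grip_width: -0.0004
finger_force: 1.3
```

apply_moves([
  {"delta_pos":[0.1,0,0],"spin":0},
  {"delta_pos":[0.2,0,0],"spin":0},
  {"delta_pos":[0.3,0,0],"spin":0},
])

```text
t: 14.58
ee_pos: [0.551, 0.1938, 0.0246]
orientation: [0.999, -0.044, -0.002, 0.0]
contact_force: [-5.0, 0.1, 3.1]
grip_width: -0.0
finger_force: 2.9
```

apply_moves([
  {"delta_pos":[0.1,0,0],"spin":0},
  {"delta_pos":[0.2,0,0],"spin":0},
  {"delta_pos":[0.3,0,0],"spin":0},
])

```text
t: 14.95
ee_pos: [0.5523, 0.1932, 0.0246]
orientation: [0.999, -0.044, -0.003, 0.0]
contact_force: [-7.6, -0.2, 5.9]
grip_width: 0.0004
finger_force: 4.0
```

```bash
python3 look.py
```

```text
312.5 242.5 59.7 -0.0098 0.0029
tcp -0.0462 0.0 14.95
F along x,y -7.523521445282056 -0.8405809844436501
```

```bash
ls pics | tail -4; python3 -c "
import cv2;i=cv2.imread('pics/l1495.png');cv2.imwrite('pics/c1.png',cv2.resize(i[100:400,160:480],None,fx=2,fy=2))"
```

```text
w2.png
w3.png
w4.png
wrist0.png
```

View pics/c1.png

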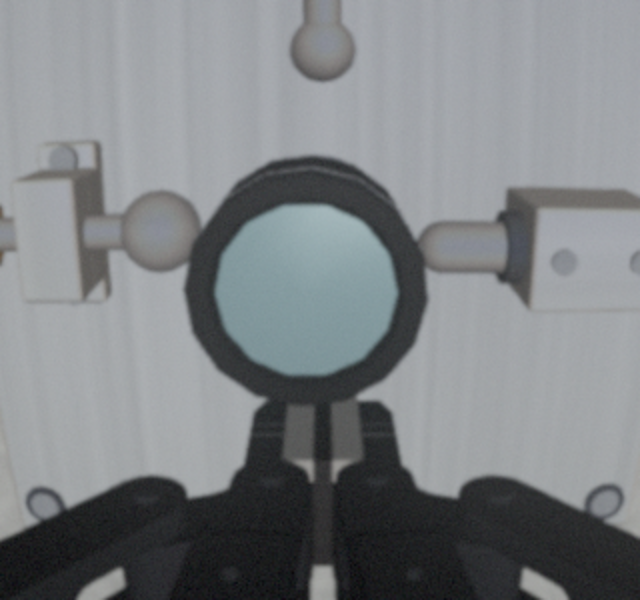

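apply_moves([
  {"delta_pos":[0,0.05,0],"spin":0},
  {"delta_pos":[0,0.1,0],"spin":0},
  {"delta_pos":[0.05,0.15,0],"spin":0},
])

```text
t: 15.38
ee_pos: [0.5541, 0.192, 0.0246]
orientation: [0.999, -0.044, -0.002, 0.0]
contact_force: [-5.6, 0.8, 2.0]
grip_width: 0.0001
finger_force: 2.5
```

apply_moves([
  {"delta_pos":[0,0.05,0],"spin":0},
  {"delta_pos":[0,0.1,0],"spin":0},
  {"delta_pos":[0.05,0.15,0],"spin":0},
])

```text
t: 15.75
ee_pos: [0.5562, 0.1909, 0.0247]
orientation: [0.999, -0.044, 0.0, 0.0]
contact_force: [-4.2, 0.8, 0.6]
grip_width: 0.0002
finger_force: 1.9
```

```bash
python3 look.py
```

```text
311.5 244.5 43.6 -0.0066 0.0013
376.5 15.5 52.6 0.0728 -0.0207
tcp -0.0421 -0.002 15.75
F along x,y -4.288973546595568 0.4904088490571499
```

apply_moves([
  {"delta_pos":[0.05,0,0],"spin":0},
  {"delta_pos":[0.1,0,0],"spin":0},
  {"delta_pos":[0.15,0,0],"spin":0},
])

```text
t: 16.18
ee_pos: [0.5576, 0.1905, 0.0247]
orientation: [0.999, -0.044, -0.0, 0.0]
contact_force: [-3.8, -0.1, 0.2]
grip_width: -0.0001
finger_force: 2.1
```

apply_moves([
  {"delta_pos":[0.05,0,0],"spin":0},
  {"delta_pos":[0.1,0,0],"spin":0},
  {"delta_pos":[0.15,0,0],"spin":0},
])

```text
t: 16.55
ee_pos: [0.5594, 0.1906, 0.0248]
orientation: [0.999, -0.044, 0.0, 0.0]
contact_force: [-4.4, -0.3, -0.4]
grip_width: 0.0001
finger_force: 1.9
```

apply_moves([
  {"delta_pos":[0.05,0,0],"spin":0},
  {"delta_pos":[0.1,0,0],"spin":0},
  {"delta_pos":[0.15,0,0],"spin":0},
])

```text
t: 16.92
ee_pos: [0.5612, 0.1907, 0.0249]
orientation: [0.999, -0.044, 0.0, -0.0]
contact_force: [-2.4, -0.2, -0.1]
grip_width: -0.0001
finger_force: 1.3
```

```bash
python3 look.py
```

```text
312.5 239.5 61.4 0.0001 0.0012
370.5 27.5 37.0 0.0733 -0.0183
tcp -0.0371 -0.0017 16.925
F along x,y -2.420470248892827 -0.39528357067255604
```

apply_moves([
  {"delta_pos":[0.05,0,0],"spin":0},
  {"delta_pos":[0.1,0,0],"spin":0},
  {"delta_pos":[0.1,0,0],"spin":0},
])

```text
t: 17.35
ee_pos: [0.5623, 0.1907, 0.0249]
orientation: [0.999, -0.044, 0.001, -0.0]
contact_force: [-2.0, 0.6, 0.1]
grip_width: 0.0003
finger_force: 1.0
```

apply_moves([
  {"delta_pos":[0.05,0,0],"spin":0},
  {"delta_pos":[0.1,0,0],"spin":0},
  {"delta_pos":[0.1,0,0],"spin":0},
])

```text
t: 17.73
ee_pos: [0.5631, 0.1905, 0.0248]
orientation: [0.999, -0.044, 0.0, -0.0]
contact_force: [-1.0, 0.3, 0.1]
grip_width: -0.0001
finger_force: 0.8
```

apply_moves([
  {"delta_pos":[0.05,0,0],"spin":0},
  {"delta_pos":[0.1,0,0],"spin":0},
  {"delta_pos":[0.1,0,0],"spin":0},
])

```text
t: 18.1
ee_pos: [0.5641, 0.1904, 0.0249]
orientation: [0.999, -0.044, 0.0, -0.0]
contact_force: [-2.2, 0.2, -0.3]
grip_width: 0.0
finger_force: 0.7
```

apply_moves([
  {"delta_pos":[0.03,0,0],"spin":0},
  {"delta_pos":[0.06,0,0],"spin":0},
  {"delta_pos":[0.06,0,0],"spin":0},
])

```text
t: 18.48
ee_pos: [0.5645, 0.1903, 0.0248]
orientation: [0.999, -0.044, 0.0, -0.0]
contact_force: [-0.6, 0.6, -0.2]
grip_width: 0.0001
finger_force: 0.7
```

apply_moves([
  {"delta_pos":[0.03,0,0],"spin":0},
  {"delta_pos":[0.06,0,0],"spin":0},
  {"delta_pos":[0.06,0,0],"spin":0},
])

```text
t: 18.85
ee_pos: [0.5651, 0.1902, 0.0248]
orientation: [0.999, -0.044, 0.0, 0.0]
contact_force: [-1.4, 0.7, -0.7]
grip_width: -0.0
finger_force: 0.6
```

apply_moves([
  {"delta_pos":[0.03,0,0],"spin":0},
  {"delta_pos":[0.06,0,0],"spin":0},
  {"delta_pos":[0.06,0,0],"spin":0},
])

```text
t: 19.23
ee_pos: [0.5656, 0.1902, 0.0248]
orientation: [0.999, -0.044, 0.0, 0.0]
contact_force: [-1.3, -0.2, 0.1]
grip_width: 0.0
finger_force: 0.6
```

```bash
python3 look.py
```

```text
311.5 242.5 59.2 0.0035 0.0014
394.5 40.5 44.8 0.0735 -0.0265
tcp -0.0327 -0.0019 19.225
F along x,y -1.2781439534918597 -0.32853968563802655
```

apply_moves([
  {"delta_pos":[0.03,0,0],"spin":0},
  {"delta_pos":[0.06,0,0],"spin":0},
  {"delta_pos":[0.06,0,0],"spin":0},
])

```text
t: 19.65
ee_pos: [0.5662, 0.1901, 0.0248]
orientation: [0.999, -0.044, 0.0, 0.0]
contact_force: [-1.2, 0.2, 0.3]
grip_width: -0.0001
finger_force: 0.5
```

apply_moves([
  {"delta_pos":[0.03,0,0],"spin":0},
  {"delta_pos":[0.06,0,0],"spin":0},
  {"delta_pos":[0.06,0,0],"spin":0},
])

```text
t: 20.02
ee_pos: [0.5669, 0.1901, 0.0248]
orientation: [0.999, -0.044, 0.0, 0.0]
contact_force: [-1.2, 0.8, -0.9]
grip_width: 0.0001
finger_force: 0.4
```

apply_moves([
  {"delta_pos":[0.03,0,0],"spin":0},
  {"delta_pos":[0.06,0,0],"spin":0},
  {"delta_pos":[0.06,0,0],"spin":0},
])

```text
t: 20.4
ee_pos: [0.5671, 0.1901, 0.0248]
orientation: [0.999, -0.044, -0.0, 0.0]
contact_force: [-1.8, 0.5, 0.9]
grip_width: 0.0004
finger_force: 0.6
```

apply_moves([
  {"delta_pos":[0.03,0,0],"spin":0},
  {"delta_pos":[0.05,0,0],"spin":0},
  {"delta_pos":[0.05,0,0],"spin":0},
])

```text
t: 20.78
ee_pos: [0.5673, 0.1901, 0.0247]
orientation: [0.999, -0.044, -0.001, -0.0]
contact_force: [-2.5, 0.7, 0.2]
grip_width: 0.0001
finger_force: 1.2
```

```bash
python3 look.py; python3 look.py | tail -1; python3 look.py|tail -1
```

```text
309.5 241.5 59.9 0.0056 0.0022
tcp -0.031 -0.0018 20.775
F along x,y -2.551988294964824 0.5004928117201457
F along x,y -2.0659343031451822 1.5621436987799264
F along x,y -2.587092754592504 0.7703570198762175
```

apply_moves([
  {"delta_pos":[0.03,0,0],"spin":0},
  {"delta_pos":[0.05,0,0],"spin":0},
  {"delta_pos":[0.05,0,0],"spin":0},
  {"delta_pos":[0.05,0,0],"spin":0},
])

```text
t: 21.42
ee_pos: [0.5674, 0.1901, 0.0246]
orientation: [0.999, -0.043, -0.001, -0.0]
contact_force: [-5.2, 1.6, 1.4]
grip_width: -0.0004
finger_force: 2.4
```

```bash
python3 look.py; python3 look.py | tail -1; python3 -c "
import cv2,glob,os;f=max(glob.glob('pics/l*.png'),key=os.path.getmtime);i=cv2.imread(f);cv2.imwrite('pics/c2.png',cv2.resize(i[100:400,160:480],None,fx=2,fy=2))"
```

```text
309.5 241.5 60.5 0.0058 0.0022
365.5 45.5 64.7 0.073 -0.0166
tcp -0.0308 -0.0018 21.425
F along x,y -5.355319124974506 1.1651277816985985
F along x,y -5.656717672594743 1.2475500687940033
```

View pics/c2.png

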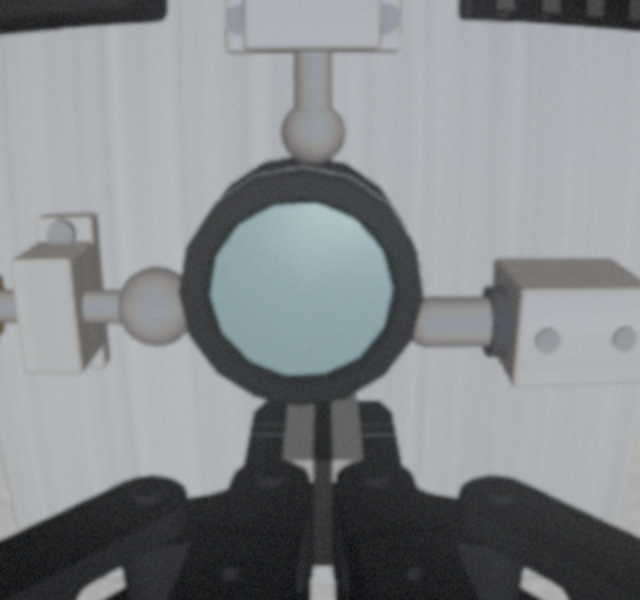

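The cell (centre at crop pixel 302,290) touches the end ball at the top, the side ball on the left and the plunger on the right. The tip has stalled and the force is climbing, so it is home. I'll back off.

apply_moves([
  {"delta_pos":[-0.1,0,0],"spin":0},
  {"delta_pos":[-0.3,0,0],"spin":0},
  {"delta_pos":[-1,0,0],"spin":0},
  {"delta_pos":[-3,0,0],"spin":0},
  {"delta_pos":[-5,0,-2],"spin":0},
  {"delta_pos":[-6,0,-5],"spin":0},
  {"delta_pos":[-7,0,-8],"spin":0},
  {"delta_pos":[-7,0,-10],"spin":0},
  {"delta_pos":[-7,0,-10],"spin":0},
  {"delta_pos":[-7,0,-10],"spin":0},
])

```text
t: 22.78
ee_pos: [0.4988, 0.1959, 0.1245]
orientation: [0.999, -0.044, 0.0, 0.0]
contact_force: [0.0, -0.3, -0.2]
grip_width: -0.0001
finger_force: 0.0
```

```bash
python3 look.py; python3 -c "
import cv2,glob,os;f=max(glob.glob('pics/l*.png'),key=os.path.getmtime);i=cv2.imread(f);cv2.imwrite('pics/c3.png',cv2.resize(i[0:240,160:480],None,fx=2.5,fy=2.5))"
```

```text
313.5 87.5 35.8 0.002 0.0025
tcp -0.0997 -0.0018 22.775
F along x,y 0.035943511513435465 -0.267278505699143
```

View pics/c3.png

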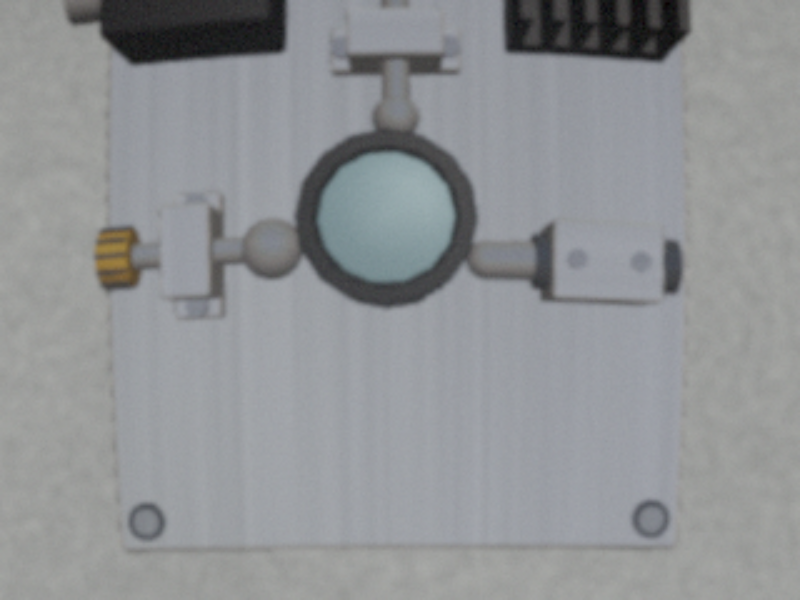

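The cell, at crop pixel (387,217), touches the end ball (397,115), the side ball (272,248) and the plunger (490,258), and the robot is clear of it.

```bash
python3 -c "
from cell import env
print(env.close_job())"
```

```text
the job is handed in; nothing more can be done
None
```

The big lens cell is home against both stop screws and the plunger; I stopped pushing at about 5.5 N total and backed the arm clear, and the job was handed in at about 23 s, with no verdict returned.

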